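# Walk the basin guard rail back on to its marks

### The job

The wet guard rail with one red and one teal end cap has to go back on to its two marks, and it is to be walked there flat on the slab, not lifted. First swing its red end round on to the red mark while the teal end stays where it is as the pivot; then, with the red end staying on its mark as the pivot, swing the teal end round on to the teal mark. Leave it lying flat, each cap centred over the mark of its own colour.

Things in the scene. Friction and masses are not known exactly. Their poses are not given: they have to be found in the camera images.
- red_end (a point): RED end of the guard rail to be walked: an aluminium box-section bar 250 mm long, 24 wide, 30 high, 0.2 to 0.4 kg, lying flat, with a 30 mm red cap on one end and a teal cap on the other. Point: middle of the red cap, 15 mm in from its end face, 15 mm above the slab; x axis along the rail from teal to red end, z up. (A like rail with yellow and black caps is not the one.)
- teal_end (a point): TEAL end of the same guard rail: the middle of its 30 mm long teal cap, 15 mm in from the end face and half-way up (15 mm above the slab), 220 mm from the red end's point; x axis along the rail towards the red end, z up.
- red_mark (a point): Red mark: a flat red sticker, 44 mm across on a white 60 mm disc, flush with the slab and fixed (nothing catches on it). Point: its centre, on the slab. It lies 220 mm from the teal end's point at the start, so the red end comes over it when the rail turns about its teal end, 30 to 50 degrees clockwise seen from above.
- teal_mark (a point): Teal mark: a flat teal sticker, 44 mm across on a white 60 mm disc, flush with the slab and fixed. Point: its centre, on the slab, 220 mm from the centre of the red mark. Once the red end is on its mark, the teal end swings to this mark about the red end, 20 to 40 degrees counter-clockwise seen from above.

How it is judged (in metres and radians):
On the way, in this order (a step that is already met when the one before it is completed fails the run):
1. the red end is over the red mark (within 20 mm), the teal end still within 30 mm of where it started (horizontal distance between red_end and red_mark below 0.02 m and distance of teal_end from where it was at the start of the episode below 0.03 m), for 0.2 s.
2. the teal end is over the teal mark (within 20 mm), the red end still over the red mark (horizontal distance between red_end and red_mark below 0.02 m and horizontal distance between teal_end and teal_mark below 0.02 m), for 0.2 s.
At the end, for the whole second after the job is handed in: The rail lies flat on the slab, the middle of its red cap within 20 mm of the centre of the red mark and the middle of its teal cap within 20 mm of the centre of the teal mark, seen from above (all of step 2 and height (world z) of each of red_end, teal_end below 0.02 m and angle between red_end's own z axis and vertical below 0.15 rad); the robot touches nothing.
It fails at once if the rail is lifted: the middle of either cap rises more than 15 mm (height (world z) of any of red_end, teal_end above 0.03 m).
It fails at once if neither end is planted: the teal end is more than 30 mm from where it started while the red end is more than 30 mm from the red mark (distance of teal_end from where it was at the start of the episode above 0.03 m and horizontal distance between red_end and red_mark above 0.03 m).
It also fails if it takes over 45 s, if anything falls off the work surface, if the arm or the gripper's body presses on something with over 40 N, if the wrist force passes 120 N, or if a joint passes its speed limit or range.

### The arm

A 7-joint arm with a two-finger parallel gripper is mounted at the origin on the work surface. World frame = base frame: x ahead of the robot, y to its left, z up, the work surface at z = 0. Lengths are in mm, angles in rad, forces in N, time in s.
With the tool pointing down it reaches from about 425 to 950 mm from the base axis. Payload 4.7 kg.
Tool frame: the origin (TCP) lies where the fingers leave the gripper's body, on its centre line; the fingertips stand 70 mm ahead of it and the grasp point (between the pads) lies 51 mm ahead of it; x points along the fingers, z is the direction in which the jaws open and shut, and the axes are right-handed (so a half turn about x gives the same grasp; the last joint's range is limited). The gripper opens to 87 mm and grips with 3 to 60 N. Pads are 19 mm wide; open, the fingers measure 117 mm over their backs; the gripper's body (75 mm by 190 mm) begins 51 mm behind the grasp point.
Start: joints at [1.309, 0.469, -0.049, 1.532, 0.024, 1.141, -0.082], TCP at [155.767, -656.794, 292.273] pointing down, gripper open.
Joint ranges: [-2.59, 2.59], [-0.33, 1.99], [-1.39, 1.29], [0.1, 2.45], [-1.04, 4.18], [0.21, 1.99], [-2.66, 2.66]. Speed limits (rad/s): [2.57, 2.57, 3.14, 3.14, 3.14, 3.14, 3.14].

### API

Orientations are given as a unit quaternion [w, x, y, z].
In Python, from station import r gives the robot as it stands.
- The arm moves only by the tool play_rows, never from a script. Its argument "steps" is a list of rows, each an object with "rotation": the turn, a rotation vector about the tool's x, y, z in units of 8 degrees (1.0 is 8 degrees), a list of three; "travel": the shift along the tool's x, y, z in units of 30 mm (1.0 is 30 mm), a list of three; "gripper": the closure in counts, from 0 (fully open) to 255 (shut). A call has 1 to 8 rows; each row is the pose to reach, as a shift and turn from the pose commanded when the call began, along the tool's axes at that moment; what a row does not reach only later rows make up. A row lasts 1/8 s, in which the tool goes at most 62.5 mm and 10.7 degrees, less where a joint would pass 70% of its speed; a pose out of reach is approached as far as the arm can. A call with a gripper value outside its range is refused whole. The fingers move at their own pace and stop on an object; "grip_force" is the grip in N (left out, the last holds). Time passes only in rows, so rows that repeat a pose let the fingers close. It gives the time, the measured TCP pose, the force and the opening at its end, in the units of the state.
- r.sense(): the state, without advancing time (a new reading comes with each control period).
- r.capture(name): name is "scene" or "top"; returns a dict with "frame" (384x512x3 uint8, blue, green, red), "fx", "fy", "cx", "cy" (pixels), "rvec" (rotation vector, rad) and "tvec" (3), from world to camera coordinates, as OpenCV has them. Camera axes: x right, y down, z forward; pixel columns grow to the right and rows downward; lengths in mm; the calibration is good to about 2 mm. A picture is of the moment at which its call begins. There is no depth.
- r.hand_in(): hands the job in, once; it reports no verdict.
The state is a dict: "t": time; "joint_pos": joint angles; "qd": joint speeds; "joint_torque": joint torques, N m; "tcp_pos": TCP position; "orientation": TCP orientation; "force": force on the tool from outside, world axes, zero at the start; "ft_torque": the same for the moment, N m; "grip_width": finger opening in mm.
Only numpy, scipy, OpenCV 4.12 (cv2) and the standard library are available. Lean on these libraries where they do the work, as an engineer would, in place of code of your own. Each camera call takes 0.05 s, during which the arm holds its last target. There are 200 camera calls.

## Working session

There is one attempt and no reset: what is moved stays moved. The work goes in short steps, Python scripts to look and compute and a tool call to move; the robot and the scene stay as the last step left them, time stands still between calls to the robot, and variables do not carry over. Pictures are saved under pics/ and viewed, about 8 in all and at most 12, crops included, and the job is handed in when it is done.

Besides the shell and the picture viewer there is one more tool, called after ">>>" as name(argument=value, ...), one argument or row to a line, values as JSON. play_rows: Moves the arm, as the interface text tells. Its arguments: {"type":"object","properties":{"steps":{"type":"array"},"grip_force":{"type":"number"}},"required":["steps"]}

```bash
mkdir -p pics; ls; python3 - <<'E'
from station import r
import cv2
s=r.sense()
for k in('t','tcp_pos','orientation','grip_width'):print(k,s[k])
for n in('top','scene'):
    c=r.capture(n);cv2.imwrite(f'pics/{n}0.png',c['frame']);print({k:v for k,v in c.items() if k!='frame'})
E
```

```text
pics
t 0.0
tcp_pos [ 155.64908221 -656.34969581  291.18790339]
orientation [ 0.55413469  0.43895016  0.55524527 -0.43813263]
grip_width 86.83758322940587
{'fx': 472.9260111678344, 'fy': 472.9260111678344, 'cx': 251.0184231606097, 'cy': 193.5944843532532, 'rvec': array([ 2.15369858, -2.16232701,  0.1708627 ]), 'tvec': array([-23.72649079, 539.47500257, 728.60900806])}
{'fx': 409.91211620704263, 'fy': 409.91211620704263, 'cx': 261.871873047799, 'cy': 190.8109477478217, 'rvec': array([ 2.17768059,  0.55699044, -0.25392265]), 'tvec': array([-480.53408376, -122.53158968,  894.39113834])}
```

View pics/top0.png

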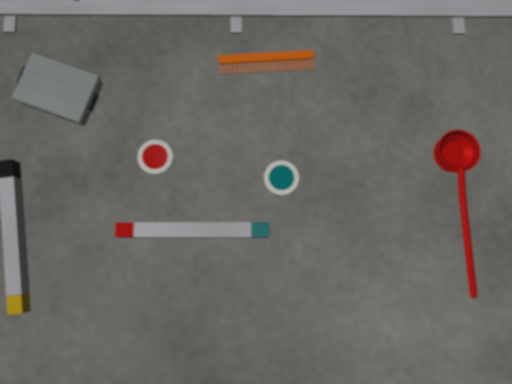

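View pics/scene0.png

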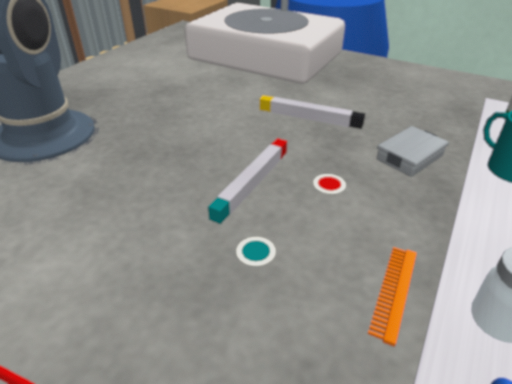

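Top view: the red cap is at about (124,230), the teal cap at (260,230), the red mark at (155,156) and the teal mark at (281,177). The arm is out of view and the way is clear. Next I'll measure the positions.

```bash
cat > h.py <<'E'
import numpy as np,cv2
from scipy.spatial.transform import Rotation as R
def world(c,px,z):
    M=cv2.Rodrigues(c['rvec'])[0];o=-M.T@c['tvec']
    d=M.T@np.array([(px[0]-c['cx'])/c['fx'],(px[1]-c['cy'])/c['fy'],1]);return (o+d*(z-o[2])/d[2])[:2]
def blobs(c):
    h=cv2.cvtColor(c['frame'],cv2.COLOR_BGR2HSV);out=[]
    for nm,m in(('red',cv2.inRange(h,(0,120,60),(8,255,255))|cv2.inRange(h,(172,120,60),(180,255,255))),('teal',cv2.inRange(h,(80,90,50),(100,255,255)))):
        n,_,st,ce=cv2.connectedComponentsWithStats(m)
        out+=[(nm,st[i,4],ce[i].round(1),world(c,ce[i],0).round(1),world(c,ce[i],30).round(1)) for i in range(1,n) if st[i,4]>60]
    return out
E
python3 - <<'E'
from station import r
from h import *
c=r.capture('top')
for b in blobs(c):print(b)
h=cv2.cvtColor(c['frame'],cv2.COLOR_BGR2HSV)
# rail edges along column
for x in(150,190,235):print(x,h[215:245,x,2])
s=r.sense();q=s['orientation'];print(R.from_quat(q,scalar_first=True).as_matrix().round(3))
E
```

```text
('red', np.int32(2512), array([460.4, 181.7]), array([ 564.4, -387.2]), array([ 559.5, -373.1]))
('red', np.int32(450), array([154.5, 156. ]), array([610.1, 138.6]), array([603.4, 132.9]))
('red', np.int32(275), array([123.6, 229.4]), array([484.7, 187.3]), array([482.7, 179.8]))
('teal', np.int32(432), array([281., 177.]), array([573.2, -78.1]), array([567.9, -75.6]))
('teal', np.int32(235), array([260. , 229.5]), array([483.6, -41.5]), array([481.7, -40.3]))
150 [103 102 103 104 106 108 119 138 152 158 160 160 159 159 159 160 159 159
 159 159 158 143 116 104 107 109 110 110 111 111]
190 [105 105 104 103 103 104 115 133 148 153 154 154 154 154 154 154 154 155
 155 154 153 140 113 102 105 105 105 104 103 105]
235 [105 106 107 108 109 110 117 134 146 151 151 152 150 152 151 151 150 150
 150 150 148 136 115 105 107 108 109 110 110 110]
[[-0.     0.973  0.231]
 [ 0.001  0.231 -0.973]
 [-1.    -0.    -0.001]]
```

>>> play_rows(
  steps=[
    {"rotation":[-1,0,0],"travel":[0,1.6,-1.1],"gripper":0},
    {"rotation":[-2,0,0],"travel":[0,3.2,-2.3],"gripper":0},
    {"rotation":[-3,0,0],"travel":[0,4.8,-3.4],"gripper":0},
    {"rotation":[-4,0,0],"travel":[0,6.5,-4.6],"gripper":0},
    {"rotation":[-4.8,0,0],"travel":[0,8.1,-5.7],"gripper":0},
    {"rotation":[-4.8,0,0],"travel":[0,9.7,-6.9],"gripper":0},
    {"rotation":[-4.8,0,0],"travel":[0,11.3,-8],"gripper":0},
    {"rotation":[-4.8,0,0],"travel":[0,12.9,-9.1],"gripper":0},
  ],
  grip_force=25,
)

```text
t: 1.15
tcp_pos: [470.2, -300.4, 292.2]
orientation: [0.668, 0.232, 0.668, -0.232]
force: [0.8, -0.9, -0.1]
grip_width: 86.9
```

```bash
cat >> h.py <<'E'
def plan(s,p,yaw):
    "travel and rotation units to reach TCP p with tool z axis at yaw (deg), tool down"
    A=R.from_quat(s['orientation'],scalar_first=True);y=np.radians(yaw);z=np.array([np.cos(y),np.sin(y),0]);x=np.array([0,0,-1.])
    B=R.from_matrix(np.c_[x,np.cross(z,x),z])
    print('t',s['t'],'tcp',s['tcp_pos'].round(1),'zaxis',A.as_matrix()[:,2].round(3),'F',np.round(s['force'],1),'w',round(s['grip_width'],1))
    print('travel',(A.inv().apply(np.array(p)-s['tcp_pos'])/30).round(2),'rot',(np.degrees((A.inv()*B).as_rotvec())/8).round(2))
E
python3 -c "
from station import r
from h import *
s=r.sense();print(s['joint_pos']);plan(s,[481.5,70,150],0)"
```

```text
[ 0.79338377  0.30403509 -0.37257202  1.79892258  0.12547032  1.06168092
 -0.29301882]
t 1.15 tcp [ 470.2 -300.4  292.2] zaxis [ 0.785 -0.619  0.   ] F [ 0.8 -0.9 -0.1] w 86.9
travel [ 4.74  9.93 -7.35] rot [-4.78  0.    0.  ]
```

>>> play_rows(
  steps=[
    {"rotation":[-1,0,0],"travel":[0,1.2,-0.9],"gripper":0},
    {"rotation":[-2,0,0],"travel":[0.6,2.5,-1.8],"gripper":0},
    {"rotation":[-3,0,0],"travel":[1.4,3.9,-2.9],"gripper":0},
    {"rotation":[-4,0,0],"travel":[2.2,5.3,-3.9],"gripper":0},
    {"rotation":[-4.8,0,0],"travel":[3,6.8,-5],"gripper":0},
    {"rotation":[-4.8,0,0],"travel":[3.8,8.3,-6.1],"gripper":0},
    {"rotation":[-4.8,0,0],"travel":[4.6,9.7,-7.2],"gripper":0},
    {"rotation":[-4.8,0,0],"travel":[4.7,9.9,-7.4],"gripper":0},
  ],
)

```text
t: 2.15
tcp_pos: [477.6, 72.9, 150.0]
orientation: [0.706, -0.003, 0.708, 0.004]
force: [0.1, 0.4, -0.3]
grip_width: 86.7
```

```bash
python3 -c "
from station import r
from h import *
s=r.sense();print(s['joint_pos']);plan(s,[481.5,70,77],0)
c=r.capture('top');cv2.imwrite('pics/top1.png',c['frame'])"
```

```text
[ 0.24722223  0.41342295 -0.59308195  2.08844881  0.33762601  0.73518731
 -0.55112688]
t 2.15 tcp [477.6  72.9 150. ] zaxis [ 1.     0.01  -0.003] F [ 0.1  0.4 -0.3] w 86.7
travel [ 2.43 -0.1   0.14] rot [ 0.07 -0.02 -0.01]
```

>>> play_rows(
  steps=[
    {"rotation":[0,0,0],"travel":[0.6,0,0],"gripper":0},
    {"rotation":[0,0,0],"travel":[1.2,0,0],"gripper":0},
    {"rotation":[0,0,0],"travel":[1.8,0,0],"gripper":0},
    {"rotation":[0,0,0],"travel":[2.2,0,0],"gripper":0},
    {"rotation":[0,0,0],"travel":[2.4,0,0],"gripper":0},
    {"rotation":[0,0,0],"travel":[2.4,0,0],"gripper":0},
  ],
)

```text
t: 2.95
tcp_pos: [478.9, 68.9, 78.9]
orientation: [0.707, -0.001, 0.707, 0.001]
force: [0.4, 0.6, 0.0]
grip_width: 87.4
```

```bash
python3 -c "
from station import r
from h import *
s=r.sense();plan(s,[481.5,70,77],0)
c=r.capture('top');cv2.imwrite('pics/top1.png',c['frame']);print(blobs(c))"
```

```text
t 2.95 tcp [478.9  68.9  78.9] zaxis [ 1.     0.003 -0.   ] F [0.4 0.6 0. ] w 87.4
travel [0.06 0.04 0.09] rot [ 0.02 -0.    0.  ]
[('red', np.int32(2507), array([460.3, 181.6]), array([ 564.5, -387.2]), array([ 559.5, -373.1])), ('red', np.int32(427), array([154.1, 155.6]), array([610.8, 139.2]), array([604.1, 133.6])), ('teal', np.int32(431), array([281. , 177.1]), array([573.1, -78.1]), array([567.8, -75.6])), ('teal', np.int32(237), array([260. , 229.5]), array([483.6, -41.4]), array([481.7, -40.2]))]
```

Now I'll shift slightly and close the fingers.

>>> play_rows(
  steps=[
    {"rotation":[0,0,0],"travel":[0.1,0,0.07],"gripper":0},
    {"rotation":[0,0,0],"travel":[0.1,0,0.07],"gripper":120},
    {"rotation":[0,0,0],"travel":[0.1,0,0.07],"gripper":255},
    {"rotation":[0,0,0],"travel":[0.1,0,0.07],"gripper":255},
    {"rotation":[0,0,0],"travel":[0.1,0,0.07],"gripper":255},
    {"rotation":[0,0,0],"travel":[0.1,0,0.07],"gripper":255},
    {"rotation":[0,0,0],"travel":[0.1,0,0.07],"gripper":255},
    {"rotation":[0,0,0],"travel":[0.1,0,0.07],"gripper":255},
  ],
  grip_force=30,
)

```text
t: 4.0
tcp_pos: [481.4, 68.9, 76.3]
orientation: [0.707, -0.001, 0.707, 0.001]
force: [1.9, -1.0, -0.4]
grip_width: 24.8
```

```bash
python3 - <<'E'
from station import r
from h import *
s=r.sense();p=s['tcp_pos']
c=r.capture('top');cv2.imwrite('pics/top2.png',cv2.resize(c['frame'],None,fx=1.5,fy=1.5));print(blobs(c)[1:])
T=np.array([481.5,-40.3])
for a in np.arange(0,37,4.46):   # pivot about teal
    th=np.radians(-a);M=np.array([[np.cos(th),-np.sin(th)],[np.sin(th),np.cos(th)]])
    q=T+M@(p[:2]-T);print(round(a,1));plan(s,[*q,p[2]],np.degrees(np.arctan2(*R.from_quat(s['orientation'],scalar_first=True).as_matrix()[1::-1,2]))-a)
E
```

```text
[('red', np.int32(419), array([153.9, 155.5]), array([611. , 139.5]), array([604.3, 133.8])), ('teal', np.int32(431), array([281. , 177.1]), array([573.1, -78.1]), array([567.8, -75.6])), ('teal', np.int32(235), array([260. , 230.5]), array([481.8, -41.3]), array([480. , -40.2]))]
0.0
t 4.0 tcp [481.4  68.9  76.3] zaxis [1.    0.002 0.001] F [ 1.9 -1.  -0.4] w 24.8
travel [0. 0. 0.] rot [ 0.    0.01 -0.  ]
4.5
t 4.0 tcp [481.4  68.9  76.3] zaxis [1.    0.002 0.001] F [ 1.9 -1.  -0.4] w 24.8
travel [ 0.   -0.01  0.28] rot [ 0.56  0.01 -0.  ]
8.9
t 4.0 tcp [481.4  68.9  76.3] zaxis [1.    0.002 0.001] F [ 1.9 -1.  -0.4] w 24.8
travel [ 0.   -0.04  0.56] rot [ 1.12  0.01 -0.  ]
13.4
t 4.0 tcp [481.4  68.9  76.3] zaxis [1.    0.002 0.001] F [ 1.9 -1.  -0.4] w 24.8
travel [ 0.   -0.1   0.84] rot [ 1.67  0.01 -0.  ]
17.8
t 4.0 tcp [481.4  68.9  76.3] zaxis [1.    0.002 0.001] F [ 1.9 -1.  -0.4] w 24.8
travel [ 0.   -0.18  1.11] rot [ 2.23  0.01 -0.  ]
22.3
t 4.0 tcp [481.4  68.9  76.3] zaxis [1.    0.002 0.001] F [ 1.9 -1.  -0.4] w 24.8
travel [ 0.   -0.27  1.38] rot [ 2.79  0.01 -0.  ]
26.8
t 4.0 tcp [481.4  68.9  76.3] zaxis [1.    0.002 0.001] F [ 1.9 -1.  -0.4] w 24.8
travel [ 0.   -0.39  1.64] rot [ 3.35  0.01 -0.  ]
31.2
t 4.0 tcp [481.4  68.9  76.3] zaxis [1.    0.002 0.001] F [ 1.9 -1.  -0.4] w 24.8
travel [ 0.   -0.53  1.89] rot [ 3.9   0.01 -0.  ]
35.7
t 4.0 tcp [481.4  68.9  76.3] zaxis [1.    0.002 0.001] F [ 1.9 -1.  -0.4] w 24.8
travel [ 0.   -0.69  2.12] rot [ 4.46  0.01 -0.  ]
```

>>> play_rows(
  steps=[
    {"rotation":[0.28,0,0],"travel":[0,0,0.14],"gripper":255},
    {"rotation":[0.56,0,0],"travel":[0,-0.01,0.28],"gripper":255},
    {"rotation":[0.84,0,0],"travel":[0,-0.02,0.42],"gripper":255},
    {"rotation":[1.12,0,0],"travel":[0,-0.04,0.56],"gripper":255},
    {"rotation":[1.4,0,0],"travel":[0,-0.07,0.7],"gripper":255},
    {"rotation":[1.67,0,0],"travel":[0,-0.1,0.84],"gripper":255},
    {"rotation":[1.95,0,0],"travel":[0,-0.14,0.98],"gripper":255},
    {"rotation":[2.23,0,0],"travel":[0,-0.18,1.11],"gripper":255},
  ],
)

```text
t: 5.05
tcp_pos: [514.6, 63.6, 76.3]
orientation: [0.699, 0.11, 0.699, -0.11]
force: [-3.7, 1.2, 4.9]
grip_width: 23.4
```

```bash
cat > piv.py <<'E'
from station import r
from h import *
import sys
def go(P,goal,end,n):
    "pivot P kept; rail direction (teal->red) turned to goal deg; end=red mark-ish print"
    s=r.sense();p=s['tcp_pos'];z=R.from_quat(s['orientation'],scalar_first=True).as_matrix()[:,2]
    yaw=np.degrees(np.arctan2(z[1],z[0]));print('yaw',yaw,'rail dir if square',yaw+90)
    for b in blobs(c:=r.capture('top'))[1:]:print(*b)
    cv2.imwrite(f'pics/{n}.png',cv2.resize(c['frame'],None,fx=1.5,fy=1.5))
    for k in range(1,5):
        a=(goal-90-yaw)*k/4;q=np.array(P)+R.from_euler('z',a,degrees=True).as_matrix()[:2,:2]@(p[:2]-P);print(round(a,1));plan(s,[*q,76.5],yaw+a)
E
python3 -c "
from piv import *
go([480,-40.2],54.2,None,'top3')"
```

```text
yaw -17.839569273784395 rail dir if square 72.16043072621561
teal 431 [281.  177.1] [573.1 -78.1] [567.8 -75.6]
teal 186 [261.5 229.8] [483.1 -43.9] [481.3 -42.7]
-4.5
t 5.05 tcp [514.6  63.6  76.3] zaxis [ 0.952 -0.306  0.   ] F [-3.7  1.2  4.9] w 23.4
travel [-0.01 -0.01  0.29] rot [ 0.56  0.   -0.  ]
-9.0
t 5.05 tcp [514.6  63.6  76.3] zaxis [ 0.952 -0.306  0.   ] F [-3.7  1.2  4.9] w 23.4
travel [-0.01 -0.05  0.57] rot [ 1.12  0.   -0.  ]
-13.5
t 5.05 tcp [514.6  63.6  76.3] zaxis [ 0.952 -0.306  0.   ] F [-3.7  1.2  4.9] w 23.4
travel [-0.01 -0.11  0.85] rot [ 1.68  0.   -0.  ]
-18.0
t 5.05 tcp [514.6  63.6  76.3] zaxis [ 0.952 -0.306  0.   ] F [-3.7  1.2  4.9] w 23.4
travel [-0.01 -0.19  1.12] rot [ 2.25  0.   -0.  ]
```

View pics/top3.png

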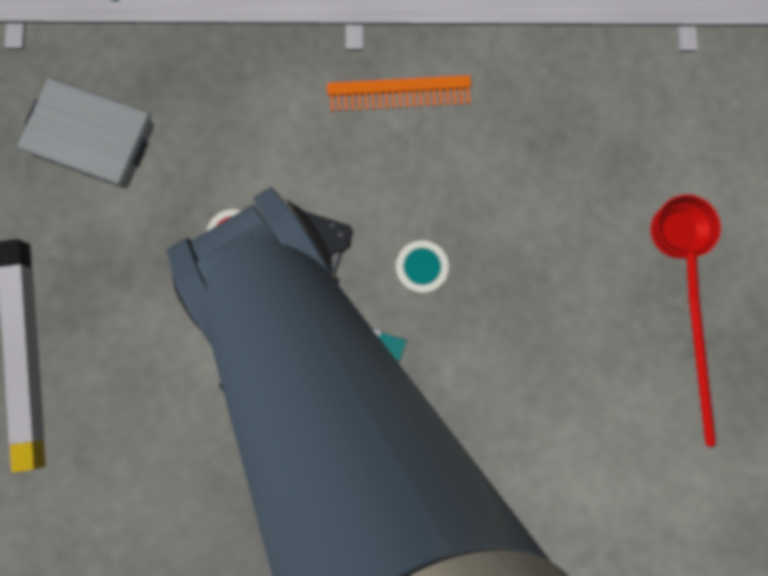

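The top view shows the teal cap still at about (392,345) of the enlarged picture, partly hidden by the arm, and turning in place. The red end is hidden. I'll do the second half of the swing.

>>> play_rows(
  steps=[
    {"rotation":[0.28,0,0],"travel":[0,0,0.14],"gripper":255},
    {"rotation":[0.56,0,0],"travel":[0,-0.01,0.29],"gripper":255},
    {"rotation":[0.84,0,0],"travel":[0,-0.03,0.43],"gripper":255},
    {"rotation":[1.12,0,0],"travel":[0,-0.05,0.57],"gripper":255},
    {"rotation":[1.4,0,0],"travel":[0,-0.08,0.71],"gripper":255},
    {"rotation":[1.68,0,0],"travel":[0,-0.11,0.85],"gripper":255},
    {"rotation":[1.97,0,0],"travel":[0,-0.15,0.98],"gripper":255},
    {"rotation":[2.25,0,0],"travel":[0,-0.19,1.12],"gripper":255},
  ],
)

```text
t: 6.1
tcp_pos: [544.9, 47.8, 76.3]
orientation: [0.673, 0.218, 0.673, -0.218]
force: [-3.4, 1.2, 6.0]
grip_width: 23.8
```

```bash
python3 -c "
from piv import *
go([610.1,138.6],80.3,None,'top4')
c=r.capture('scene');cv2.imwrite('pics/scene4.png',cv2.resize(c['frame'][120:290,180:400],None,fx=3,fy=3,interpolation=2))
for b in blobs(c):print(*b)
"
```

```text
yaw -35.84578915670337 rail dir if square 54.15421084329663
teal 431 [281.  177.1] [573.1 -78.1] [567.8 -75.6]
6.5
t 6.1 tcp [544.9  47.8  76.3] zaxis [ 0.811 -0.586  0.   ] F [-3.4  1.2  6. ] w 23.8
travel [-0.01  0.03  0.42] rot [-0.82  0.   -0.  ]
13.1
t 6.1 tcp [544.9  47.8  76.3] zaxis [ 0.811 -0.586  0.   ] F [-3.4  1.2  6. ] w 23.8
travel [-0.01  0.1   0.84] rot [-1.63  0.   -0.  ]
19.6
t 6.1 tcp [544.9  47.8  76.3] zaxis [ 0.811 -0.586  0.   ] F [-3.4  1.2  6. ] w 23.8
travel [-0.01  0.22  1.25] rot [-2.45  0.   -0.  ]
26.1
t 6.1 tcp [544.9  47.8  76.3] zaxis [ 0.811 -0.586  0.   ] F [-3.4  1.2  6. ] w 23.8
travel [-0.01  0.39  1.64] rot [-3.27  0.   -0.  ]
red 269 [332.9 178.1] [613.1 161.1] [624.5 120.7]
red 317 [ 12.1 376.8] [ 427.8 -384.2] [ 451.2 -389.1]
teal 1161 [501.3 147.6] [889.2 442.3] [882.6 383.6]
teal 391 [217.6 209.7] [472.2 -23.4] [492.7 -51.8]
teal 401 [255.6 250.4] [575.6 -75.4] [ 589.4 -100.4]
```

View pics/scene4.png

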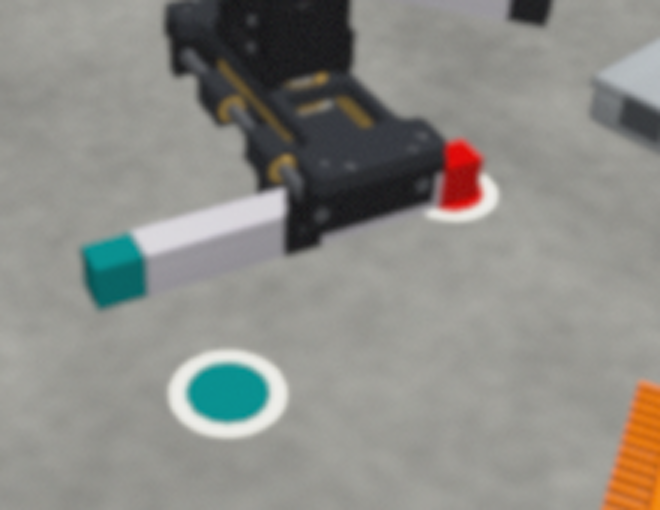

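The red cap stands on the red mark, at about (462,175) in the crop. To put numbers on it, I'll project the expected cap boxes and compare.

```bash
cat >> h.py <<'E'
def overlay(c,red,teal,x0,y0,x1,y1,k,name):
    im=cv2.resize(c['frame'][y0:y1,x0:x1],None,fx=k,fy=k,interpolation=2);red=np.array(red);teal=np.array(teal)
    u=(red-teal)/np.linalg.norm(red-teal);n=np.array([-u[1],u[0]])
    for z,col in((0,(255,0,255)),(30,(0,255,255))):
        P=np.array([[*(e+u*a*15+n*b*12),z] for e in(red,teal) for a,b in((-1,-1),(1,-1),(1,1),(-1,1))])
        K=np.array([[c['fx'],0,c['cx']],[0,c['fy'],c['cy']],[0,0,1]]);q=cv2.projectPoints(P,c['rvec'],c['tvec'],K,None)[0].reshape(-1,2)
        for h in(q[:4],q[4:]):cv2.polylines(im,[((h-[x0,y0]+.5)*k).astype(int)],True,col,1)
    cv2.imwrite(name,im)
E
python3 -c "
from station import r
from h import *
overlay(r.capture('scene'),[608.8,138.1],[480,-40.2],180,130,380,280,4,'pics/ov1.png')"
```

```text
(no output)
```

View pics/ov1.png

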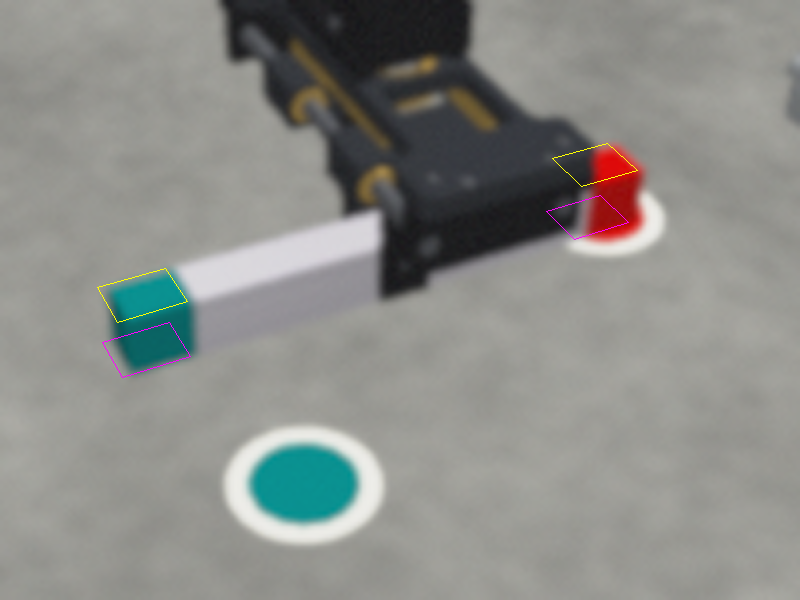

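Calibration between the two cameras differs by about 3–4 mm. Allowing for that, the rail is within about 3 mm of the prediction and the red cap is on its mark. I'll hold briefly, then swing the teal end.

>>> play_rows(
  steps=[
    {"rotation":[0,0,0],"travel":[0,0,0],"gripper":255},
    {"rotation":[0,0,0],"travel":[0,0,0],"gripper":255},
    {"rotation":[-0.27,0,0],"travel":[0,0.01,0.14],"gripper":255},
    {"rotation":[-0.54,0,0],"travel":[0,0.02,0.28],"gripper":255},
    {"rotation":[-0.82,0,0],"travel":[0,0.03,0.42],"gripper":255},
    {"rotation":[-1.09,0,0],"travel":[0,0.05,0.56],"gripper":255},
    {"rotation":[-1.36,0,0],"travel":[0,0.07,0.7],"gripper":255},
    {"rotation":[-1.63,0,0],"travel":[0,0.1,0.84],"gripper":255},
  ],
)

```text
t: 7.25
tcp_pos: [566.4, 35.7, 76.3]
orientation: [0.693, 0.138, 0.694, -0.138]
force: [-3.0, 1.2, 5.4]
grip_width: 23.8
```

```bash
python3 -c "
from piv import *
go([610.1,138.6],80.3,None,'top5')
"
```

```text
yaw -22.53189718330099 rail dir if square 67.468102816699
red 231 [149.8 157.9] [606.8 146.4] [600.3 140.5]
teal 84 [287.2 171.7] [582.5 -88.8] [576.9 -85.9]
3.2
t 7.25 tcp [566.4  35.7  76.3] zaxis [ 0.924 -0.383 -0.002] F [-3.   1.2  5.4] w 23.8
travel [-0.01  0.    0.21] rot [-0.4  -0.01  0.  ]
6.4
t 7.25 tcp [566.4  35.7  76.3] zaxis [ 0.924 -0.383 -0.002] F [-3.   1.2  5.4] w 23.8
travel [-0.01  0.02  0.42] rot [-0.8  -0.01  0.  ]
9.6
t 7.25 tcp [566.4  35.7  76.3] zaxis [ 0.924 -0.383 -0.002] F [-3.   1.2  5.4] w 23.8
travel [-0.01  0.05  0.62] rot [-1.2  -0.01  0.  ]
12.8
t 7.25 tcp [566.4  35.7  76.3] zaxis [ 0.924 -0.383 -0.002] F [-3.   1.2  5.4] w 23.8
travel [-0.01  0.09  0.83] rot [-1.6  -0.01  0.  ]
```

>>> play_rows(
  steps=[
    {"rotation":[-0.27,0,0],"travel":[0,0,0.14],"gripper":255},
    {"rotation":[-0.54,0,0],"travel":[0,0.01,0.28],"gripper":255},
    {"rotation":[-0.8,0,0],"travel":[0,0.02,0.42],"gripper":255},
    {"rotation":[-1.07,0,0],"travel":[0,0.04,0.56],"gripper":255},
    {"rotation":[-1.33,0,0],"travel":[0,0.06,0.69],"gripper":255},
    {"rotation":[-1.6,0,0],"travel":[0,0.09,0.83],"gripper":255},
    {"rotation":[-1.6,0,0],"travel":[0,0.09,0.83],"gripper":255},
    {"rotation":[-1.6,0,0],"travel":[0,0.09,0.83],"gripper":255},
  ],
)

```text
t: 8.3
tcp_pos: [590.8, 28.1, 76.3]
orientation: [0.704, 0.06, 0.705, -0.06]
force: [-1.3, 0.2, 5.3]
grip_width: 23.9
```

```bash
python3 -c "
from piv import *
go([610.1,138.6],80.3,None,'top6')
overlay(r.capture('scene'),[612.6,141.3],[575.6,-75.4],180,130,380,290,4,'pics/ov2.png')
"
```

```text
yaw -9.768035808090936 rail dir if square 80.23196419190907
red 357 [152.1 155.7] [610.7 142.5] [604.  136.7]
0.0
t 8.3 tcp [590.8  28.1  76.3] zaxis [ 0.986 -0.17  -0.   ] F [-1.3  0.2  5.3] w 23.9
travel [-0.01 -0.    0.  ] rot [-0. -0.  0.]
0.0
t 8.3 tcp [590.8  28.1  76.3] zaxis [ 0.986 -0.17  -0.   ] F [-1.3  0.2  5.3] w 23.9
travel [-0.01 -0.    0.  ] rot [-0. -0.  0.]
0.1
t 8.3 tcp [590.8  28.1  76.3] zaxis [ 0.986 -0.17  -0.   ] F [-1.3  0.2  5.3] w 23.9
travel [-0.01 -0.    0.  ] rot [-0.01 -0.    0.  ]
0.1
t 8.3 tcp [590.8  28.1  76.3] zaxis [ 0.986 -0.17  -0.   ] F [-1.3  0.2  5.3] w 23.9
travel [-0.01 -0.    0.  ] rot [-0.01 -0.    0.  ]
```

View pics/ov2.png

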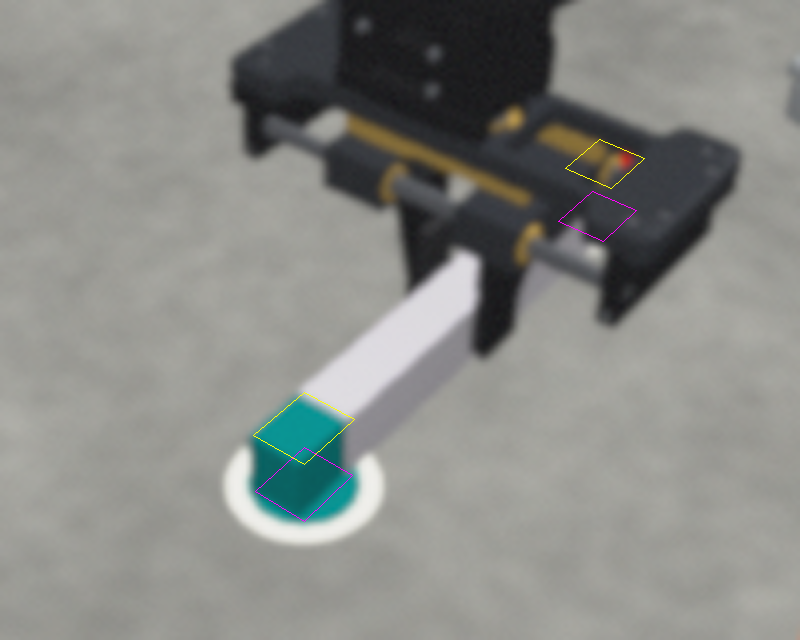

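View pics/top6.png

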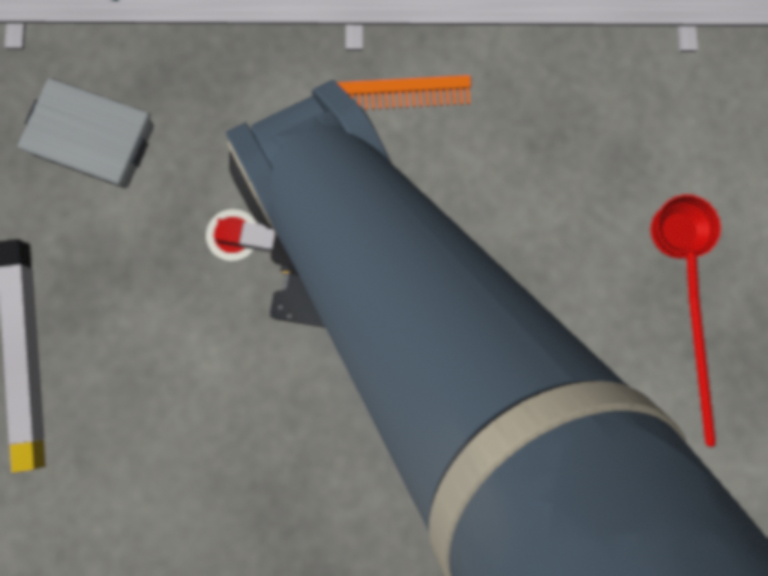

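The teal cap covers the teal mark to within a few mm of the ideal box. The red cap sits on the red mark at about (232,234). Now I'll release and rise.

>>> play_rows(
  steps=[
    {"rotation":[0,0,0],"travel":[0,0,0],"gripper":255},
    {"rotation":[0,0,0],"travel":[0,0,0],"gripper":150},
    {"rotation":[0,0,0],"travel":[0,0,0],"gripper":0},
    {"rotation":[0,0,0],"travel":[0,0,0],"gripper":0},
    {"rotation":[0,0,0],"travel":[0,0,0],"gripper":0},
    {"rotation":[0,0,0],"travel":[0,0,0],"gripper":0},
    {"rotation":[0,0,0],"travel":[-0.3,0,0],"gripper":0},
    {"rotation":[0,0,0],"travel":[-0.8,0,0],"gripper":0},
  ],
)

```text
t: 9.4
tcp_pos: [590.7, 28.5, 100.8]
orientation: [0.704, 0.061, 0.705, -0.061]
force: [0.5, 0.8, -0.6]
grip_width: 83.9
```

>>> play_rows(
  steps=[
    {"rotation":[0,0,0],"travel":[-1,0,0],"gripper":0},
    {"rotation":[0,0,0],"travel":[-2,0,0],"gripper":0},
    {"rotation":[0,0,0],"travel":[-3.5,0,0],"gripper":0},
    {"rotation":[0,0,0],"travel":[-5,0,0],"gripper":0},
    {"rotation":[0,0,0],"travel":[-5,-2,0],"gripper":0},
    {"rotation":[0,0,0],"travel":[-5,-4,0],"gripper":0},
    {"rotation":[0,0,0],"travel":[-5,-6,0],"gripper":0},
    {"rotation":[0,0,0],"travel":[-5,-8,0],"gripper":0},
  ],
)

```text
t: 10.4
tcp_pos: [549.3, -209.7, 251.9]
orientation: [0.705, 0.06, 0.704, -0.061]
force: [1.6, -0.1, -0.2]
grip_width: 87.1
```

>>> play_rows(
  steps=[
    {"rotation":[0,0,0],"travel":[0,-2,0],"gripper":0},
    {"rotation":[0,0,0],"travel":[0,-3,0],"gripper":0},
    {"rotation":[0,0,0],"travel":[0,-4,0],"gripper":0},
    {"rotation":[0,0,0],"travel":[0,-4,0],"gripper":0},
    {"rotation":[0,0,0],"travel":[0,-4,0],"gripper":0},
  ],
)

```text
t: 11.02
tcp_pos: [529.6, -324.9, 251.0]
orientation: [0.705, 0.061, 0.704, -0.06]
force: [0.7, -0.1, -0.6]
grip_width: 87.2
```

```bash
python3 -c "
from station import r
from h import *
c=r.capture('top');print(r.sense()['t'],r.sense()['tcp_pos'])
for b in blobs(c):print(*b)
overlay(c,[610.1,138.6],[573.2,-78.1],110,90,310,240,4,'pics/ov3.png')
"
```

```text
11.075 [ 529.80882908 -324.39679115  250.92063271]
red 2486 [460.2 182.2] [ 563.5 -386.8] [ 558.6 -372.7]
red 357 [152.1 155.7] [610.7 142.5] [604.  136.7]
teal 362 [282.6 177.4] [572.5 -80.9] [567.2 -78.3]
```

View pics/ov3.png

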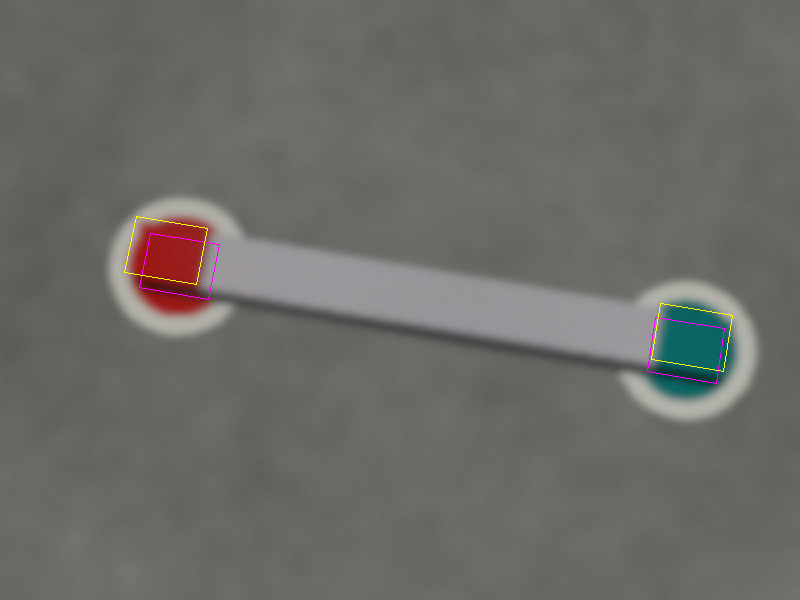

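The rail lies on both marks, with each cap within about 5 mm of its ideal box. The robot is clear, so I'm handing in.

```bash
python3 -c "
from station import r
r.hand_in();print(r.sense()['t'])"
```

```text
the job is handed in; nothing more can be done
the job is handed in; nothing more can be done
```

The guard rail is back on its two marks, lying flat, and the job is handed in; no verdict is reported. I gripped it at mid-length and slid it along the slab. I turned it about 36° clockwise with the teal end as pivot, then about 26° counter-clockwise with the red end on its mark. Then I released it and moved the arm well clear, finishing at about 11 s of the 45 s allowed.

**Final position:** the last top picture, with the ideal cap outlines drawn over it, shows each cap within about 5 mm of its place (limit 20 mm).

**Pivot ends:** in the pictures where it could be seen, the pivot end stayed within a few mm. The arm hid the red end from the top camera during the first swing. There I judged it from the scene camera and the arm's own position.

**Lifting and forces:** the gripper's height stayed constant throughout, and the wrist force stayed under about 8 N in the readings taken at the end of each move.

**Disagreement:** the two cameras differ by about 3–4 mm on the same mark, which is well inside the 20 mm limit.

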